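# Hold the gap gauge in the dough sheeter

### The job

Take the widest of the three gap gauges out of the wooden rack and lower its blade through the slot in the dough sheeter's guard until most of the blade is below the guard and its black handle is still clear above it. Finish while holding it there, upright and still: do not let go. Leave the other gauges in the rack and the other things where they are.

Things in the scene. Friction and masses are not known exactly. Their poses are not given: they have to be found in the camera images.
- gauge_wide_grip (a point): Centre of the black handle of the widest gauge, the one to use: handle 60 mm wide (x), 18 thick (y), 40 high; below it, centred, an aluminium blade 46 mm wide, 12 thick, 70 long. z points up, away from the tip. About 0.13 kg (varies by a third). Stands loosely upright in any one of the rack's pockets, width along the rack, handle underside 30 mm above the rack's top.
- gauge_wide_tip (a point): Centre of the lower end of the widest gauge's blade, 90 mm below the handle's centre; same axes. The gauge is symmetric: turned half round it fits the slot as well.
- gauge_medium_grip (a point): Handle centre of the middle gauge, to be left: same make, handle 44 mm wide, 18 mm thick, 40 mm high, blade 36 by 10 by 70 mm. Stands in another pocket of the rack.
- gauge_small_grip (a point): Handle centre of the narrowest gauge, to be left: same make, handle 30 mm wide, 18 mm thick, 40 mm high, blade 26 by 9 by 70 mm. Stands in another pocket of the rack.
- rack: Wooden rack, fixed, a block 270 mm long (x), 56 mm wide (y) and 50 mm high; origin at the centre of its underside. Three pockets along x at -80, 0 and +80 mm, each 50 by 15 mm and 40 mm deep (pocket floor 10 mm above the table).
- slot (a point): Centre of the slot's mouth in the top face of the sheeter's level steel guard, 150 mm above the table. x across the slot, y along it, z up. Slot 14 mm across (x), 50 mm long (y), through the 6 mm guard, 2 mm chamfer round its mouth. Below it a free gap of 26 mm between the two rollers: nothing underneath stops the blade.
- sheeter: White and steel dough sheeter, fixed; origin on the table straight below the slot, same axes as the slot. The guard is 150 mm (x) by 240 mm (y); the white end cheeks beyond it in y rise 22 mm above it; on the +y side is the drive housing, ending 235 mm from the slot.
- brush_mark (a point): Pastry brush with a blue handle lying in front of the sheeter (a bystander).
- cutter_mark (a point): Thin steel ring cutter 72 mm across and 30 mm high standing beside the rack (a bystander).
- jar_mark (a point): Glass jar with a steel lid, 72 mm across and 100 mm high, to the right of the rack (a bystander).
Not all that is in view belongs to the job. What is shaped like the part that bears gauge_wide_grip but green, turquoise or yellow is not meant.

How it is judged:
By the outcome, as a careful person would: the job done as asked, in the order asked, and still so for the second after the job is handed in, while the arm keeps its last pose, push and grip.
It also fails if it takes over 51 s, if anything falls off the work surface, if the arm or the gripper's body presses on something with over 40 N, if the wrist force passes 120 N, or if a joint passes its speed limit or range.

### The arm

A 6-joint arm with a two-finger parallel gripper is mounted at the origin on the work surface. World frame = base frame: x ahead of the robot, y to its left, z up, the work surface at z = 0. Lengths are in m, angles in rad, forces in N, time in s.
With the tool pointing down it reaches from about 0.35 to 0.975 m from the base axis. Payload 4.9 kg.
Tool frame: the origin (TCP) lies midway between the tips of the shut fingers; the grasp point (between the pads) lies 19 mm behind it; z points along the fingers, y is the direction in which the jaws open and shut (so a half turn about z gives the same grasp; the last joint's range is limited). The gripper opens to 85 mm and grips with 20 to 120 N. Pads are 22 mm wide; open, the fingers measure 114 mm over their backs; the gripper's body (76 mm by 85 mm) begins 54 mm behind the grasp point. The pads swing forward as they close: fully open they stand 13 mm farther back than shut.
Start: joints at [1.137, 0.053, 1.613, -0, 1.476, -0.119], TCP at [0.194, 0.594, 0.231] pointing down, gripper open.
Joint ranges: [-3.01, 3.01], [-1.01, 2.22], [0.06, 2.58], [-1.02, 4.17], [0.09, 2.62], [-3.14, 3.14]. Speed limits (rad/s): [2.57, 2.57, 3.14, 3.14, 3.14, 3.14].

### API

Orientations are given as a unit quaternion [w, x, y, z].
In Python, from plant import state, grab_frame, camera_params, job_done, boxes_of gives the robot as it stands.
- The arm moves only by the tool step_arm, never from a script. Its argument "steps" is a list of rows, each a list of 4 numbers: the shift along the tool's x, y, z in mm, then the turn about the tool's z in degrees. A call has 1 to 8 rows; each row shifts and turns the pose as measured when the row begins, along the tool's axes as they then stand; what a row does not reach is not made up. A row lasts 1/10 s, in which the tool goes at most 50 mm and 8.59 degrees, less where a joint would pass 70% of its speed; a pose out of reach is approached as far as the arm can. A call is refused whole if a number of a shift passes 50 or a number of a turn 8.59, either way. A call with a gripper value outside its range is refused whole. "claw" is the opening in per cent of the stroke, from 0 (shut) to 100 (fully open), set as the call begins (left out, the last holds). The fingers move at their own pace and stop on an object; the grip force is fixed at half the most. Time passes only in rows, so rows that do not move let the fingers close. It gives the time, the measured TCP pose, the force and the opening at its end, in the units of the state.
- state(): the state, without advancing time (a new reading comes with each control period).
- grab_frame(name): name is "scene" or "top" or "wrist"; returns (picture, depth): 400x640x3 uint8, red, green, blue; 400x640 float32, m along the optical axis (not along the pixel's ray), 0 where there is no reading.
- camera_params(name): a dict with "mtx" (3x3 intrinsics, pixels), "extrinsics" (4x4, takes a point from camera to world coordinates); the wrist camera has in their place "T_tool_cam" (4x4, takes a point from camera to tool coordinates, whose origin is the TCP and whose axes are the flange's). Camera axes: x right, y down, z forward; pixel columns grow to the right and rows downward; lengths in m; the calibration is good to about 2 mm. A picture is of the moment at which its call begins: read the wrist's pose just before it. camera_params takes no time and is no camera call.
- job_done(): hands the job in, once; it reports no verdict.
Trained networks look in the newest picture that a camera, given by its name, has taken for a name from the list of things; names that differ only in an ending like _2 or _b are one class to them, and where a whole thing is asked for, a point or a joint stands for the part that bears it (a point fixed in the world has none). Each returns a list of dicts, best first, with "p" (0 to 1); they miss things now and then, are a little off and sometimes report something else, mostly with a low value. They report only what shows in the picture. A call takes as long as a camera call. They do not tell look-alikes from the thing itself.
- boxes_of(camera, label): "box" ([left, top, width, height] in pixels, round what is visible of it).
The state is a dict: "time": time; "joint_pos": joint angles; "joint_vel": joint speeds; "joint_efforts": joint torques, N m; "tool_pos": TCP position; "tool_rot": TCP orientation; "contact_force": force on the tool from outside, world axes, zero at the start; "ft_torque": the same for the moment, N m; "gripper_width": opening from 0.0 (shut) to 1.0 (fully open).
Only numpy, scipy, OpenCV 4.12 (cv2) and the standard library are available. Lean on these libraries where they do the work, as an engineer would, in place of code of your own. Each camera call takes 0.05 s, during which the arm holds its last target. There are 200 camera calls.

## Working session

There is one attempt and no reset: what is moved stays moved. The work goes in short steps, Python scripts to look and compute and a tool call to move; the robot and the scene stay as the last step left them, time stands still between calls to the robot, and variables do not carry over. Pictures are saved under pics/ and viewed, about 8 in all and at most 12, crops included, and the job is handed in when it is done.

Besides the shell and the picture viewer there is one more tool, called after ">>>" by a JSON object that holds its "op" and its "data", one argument or row to a line. step_arm: Moves the arm, as the interface text tells. Its arguments: {"type":"object","properties":{"steps":{"type":"array"},"claw":{"type":"number"}},"required":["steps"]}

```bash
mkdir -p pics; ls
cat > h.py <<'E'
import numpy as np, cv2
from plant import *
def save(n,img): cv2.imwrite('pics/'+n+'.png',cv2.cvtColor(img,cv2.COLOR_RGB2BGR))
def cloud(name):
    s=state(); img,d=grab_frame(name); c=camera_params(name); K=np.array(c['mtx'])
    if name=='wrist':
        from scipy.spatial.transform import Rotation as R
        T=np.eye(4); q=s['tool_rot']; T[:3,:3]=R.from_quat([q[1],q[2],q[3],q[0]]).as_matrix(); T[:3,3]=s['tool_pos']
        E=T@np.array(c['T_tool_cam'])
    else: E=np.array(c['extrinsics'])
    v,u=np.mgrid[:400,:640]
    P=np.stack([(u-K[0,2])*d/K[0,0],(v-K[1,2])*d/K[1,1],d],-1)@E[:3,:3].T+E[:3,3]
    P[d==0]=np.nan
    return img,d,P
E
cat > a.py <<'E'
from h import *
s=state(); print({k:np.round(v,3) for k,v in s.items()})
im=[]
for n in ('scene','top'):
    img,d,P=cloud(n); np.savez(n+'.npz',img=img,P=P); save(n,img)
    for l in ('gauge_wide_grip','gauge_medium_grip','gauge_small_grip','rack','slot','sheeter','jar_mark'):
        for b in boxes_of(n,l)[:4]:
            x,y,w,h=map(int,b['box']); c=P[y:y+h,x:x+w].reshape(-1,3)
            print(n,l,round(b['p'],2),[x,y,w,h],np.round(P[min(399,y+h//2),min(639,x+w//2)],3))
E
python3 a.py
```

```text
pics
{'time': np.float64(0.0), 'joint_pos': array([ 1.137,  0.053,  1.614,  0.   ,  1.476, -0.119]), 'joint_vel': array([-0.001,  0.001,  0.002, -0.001, -0.   ,  0.001]), 'joint_efforts': array([ 1.0000e-03, -3.9367e+01, -3.7019e+01,  0.0000e+00,  7.0000e-03,
        0.0000e+00]), 'tool_pos': array([0.193, 0.594, 0.23 ]), 'tool_rot': array([-0.   ,  0.157,  0.988, -0.001]), 'contact_force': array([ 0.08 , -0.438,  0.205]), 'ft_torque': array([ 0.027,  0.005, -0.021]), 'gripper_width': np.float64(0.999)}
scene gauge_wide_grip 0.87 [290, 176, 24, 44] [ 0.488 -0.172  0.076]
scene gauge_wide_grip 0.77 [336, 163, 25, 35] [ 0.36  -0.172  0.064]
scene gauge_wide_grip 0.59 [328, 111, 10, 46] [ 0.324 -0.297  0.101]
scene gauge_wide_grip 0.56 [292, 140, 20, 31] [ 0.431 -0.269  0.103]
scene gauge_medium_grip 0.68 [262, 153, 18, 27] [ 0.51  -0.28   0.097]
scene gauge_small_grip 0.59 [232, 164, 15, 28] [ 0.59  -0.285  0.096]
scene gauge_small_grip 0.4 [239, 139, 24, 25] [ 0.494 -0.453 -0.   ]
scene rack 0.58 [221, 155, 104, 60] [ 0.518 -0.263  0.051]
scene slot 0.86 [296, 251, 236, 145] [0.496 0.208 0.152]
scene sheeter 0.93 [293, 250, 243, 146] [0.496 0.208 0.152]
scene jar_mark 0.9 [277, 102, 20, 43] [ 0.395 -0.414  0.084]
top gauge_wide_grip 0.7 [399, 261, 28, 26] [ 0.31  -0.321  0.11 ]
top gauge_wide_grip 0.6 [344, 196, 23, 15] [ 0.481 -0.184  0.107]
top gauge_wide_grip 0.58 [386, 211, 15, 25] [ 0.43  -0.274  0.121]
top gauge_wide_grip 0.57 [343, 242, 12, 23] [ 0.359 -0.168  0.11 ]
top gauge_medium_grip 0.51 [386, 182, 13, 24] [ 0.504 -0.275  0.105]
top gauge_small_grip 0.7 [392, 155, 7, 18] [ 0.576 -0.281  0.12 ]
top gauge_small_grip 0.46 [83, 128, 172, 128] [0.499 0.259 0.15 ]
top rack 0.71 [369, 143, 34, 109] [ 0.506 -0.269  0.048]
top slot 0.74 [82, 128, 174, 127] [0.501 0.26  0.148]
top sheeter 0.75 [82, 130, 171, 122] [0.501 0.265 0.149]
top jar_mark 0.96 [434, 232, 40, 29] [ 0.377 -0.424  0.099]
```

Run:
```python
import cv2,numpy as np
a=cv2.imread('pics/scene.png')[80:400,200:560]; b=cv2.imread('pics/top.png')[100:320,50:500]
a=cv2.resize(a,None,fx=2.2,fy=1.8);b=cv2.resize(b,None,fx=1.75,fy=1.75)
cv2.imwrite('pics/s2.png',a);cv2.imwrite('pics/t2.png',b)
```

```text
(no output)
```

View pics/s2.png

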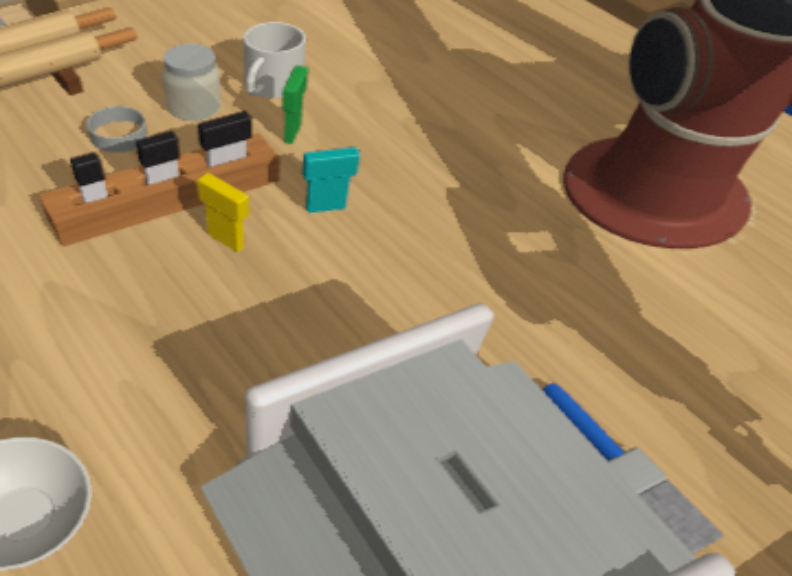

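View pics/t2.png

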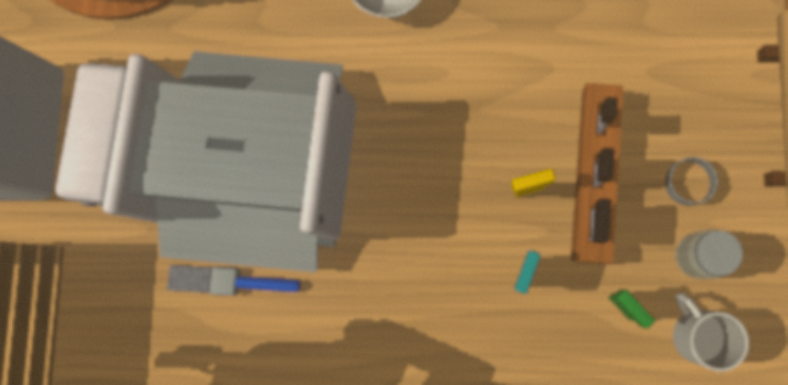

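The three black gauges stand in the rack, with the widest nearest the robot (scene crop 225,135; about x 0.43, y −0.27). The yellow, turquoise and green ones are decoys. The slot is at (470,483) in the scene crop and (225,144) in the top crop. Next I'll get the geometry.

Run:
```python
from h import *
for n in ('top','scene'):
    f=np.load(n+'.npz'); img,P=f['img'].astype(int),f['P']
    x,y,z=P[...,0],P[...,1],P[...,2]
    def rect(m,l):
        q=P[m][:,:2]*1000; c,(w,h),a=cv2.minAreaRect(q.astype(np.float32)); print(n,l,m.sum(),np.round(c,1),round(w,1),round(h,1),round(a,1), 'z',np.round(np.median(P[m][:,2]),4), 'PCAyaw',np.round(np.degrees(np.arctan2(*np.linalg.svd(q-q.mean(0),full_matrices=False)[2][0][::-1])),1))
    R=(img[...,0]>img[...,2]+35)
    rect((z>.042)&(z<.056)&(abs(y+.27)<.06)&(x>.3)&(x<.68)&R,'rack')
    rect((z>.112)&(z<.13)&(abs(y+.275)<.03)&(abs(x-.43)<.04)&(img.max(-1)<80),'handle')
    g=(z>.145)&(z<.155)&(abs(y-.21)<.14)&(abs(x-.5)<.1)
    rect(g,'guard')
    s=(abs(y-.21)<.06)&(abs(x-.5)<.05)&(img.max(-1)<110)
    rect(s,'slotdark')
    # pixel-based slot: intersect rays with z=.15
    v,u=np.where(s); c=camera_params(n);K=np.array(c['mtx']);E=np.array(c['extrinsics'])
    r=np.stack([(u-K[0,2])/K[0,0],(v-K[1,2])/K[1,1],np.ones(len(u))],-1)@E[:3,:3].T; t=(.15-E[2,3])/r[:,2]
    q=(E[:3,3]+r*t[:,None])[:,:2]*1000
    if len(q): print(cv2.minAreaRect(q.astype(np.float32)))
```

```text
top rack 1555 [ 505.5 -284.3] 56.7 270.6 85.3 z 0.0499 PCAyaw 175.2
top handle 169 [ 424.4 -277.1] 17.4 55.9 85.2 z 0.12 PCAyaw 175.7
top guard 5967 [501.2 218.9] 263.2 196.8 89.6 z 0.1506 PCAyaw -94.7
top slotdark 20 [527.9 256.7] 48.5 19.4 42.1 z 0.0255 PCAyaw 32.0
((520.6243286132812, 239.06924438476562), (49.232627868652344, 11.862930297851562), 81.16393280029297)
scene rack 1491 [ 504.3 -285.7] 60.4 270.7 85.1 z 0.0506 PCAyaw -5.9
scene handle 158 [ 426.5 -277.3] 17.4 57.7 84.5 z 0.1196 PCAyaw -5.3
scene guard 12285 [512.8 231.6] 230.4 194.1 85.0 z 0.1504 PCAyaw 101.2
scene slotdark 273 [496.  225.5] 79.4 38.1 82.4 z 0.1141 PCAyaw -127.4
((522.8988037109375, 237.88368225097656), (48.74082565307617, 13.786344528198242), 84.46461486816406)
```

>>> {"op": "step_arm", "data": {
  "steps": [
    [0,0,-35,-6.5],
    [0,0,-35,-6.5],
    [-22,-39,0,0],
    [-22,-39,0,0],
    [-22,-39,0,0],
    [-22,-39,0,0],
    [-22,-39,0,0],
    [-22,-39,0,0]
  ],
  "claw": 100
}}

```text
time: 1.6
tool_pos: [0.3085, 0.3465, 0.3041]
tool_rot: [0.001, 0.034, 0.999, -0.0]
contact_force: [1.2, -0.0, -0.1]
gripper_width: 1.001
```

>>> {"op": "step_arm", "data": {
  "steps": [
    [-21,-40,0,0.5],
    [-21,-40,0,0.6],
    [-21,-40,0,0],
    [-21,-40,0,0],
    [-21,-40,0,0],
    [-21,-40,0,0],
    [0,-47,0,0],
    [0,-47,0,0]
  ]
}}

```text
time: 2.4
tool_pos: [0.409, -0.0107, 0.3063]
tool_rot: [0.005, 0.043, 0.999, 0.001]
contact_force: [1.0, 0.2, 0.4]
gripper_width: 0.997
```

>>> {"op": "step_arm", "data": {
  "steps": [
    [0,-47,0,0],
    [0,-47,0,0],
    [0,-47,5,0],
    [0,-47,10,0],
    [0,-47,10,0],
    [0,0,20,0],
    [0,0,0,0]
  ]
}}

```text
time: 3.1
tool_pos: [0.3854, -0.2604, 0.2622]
tool_rot: [0.009, 0.048, 0.999, -0.001]
contact_force: [0.2, 1.2, -0.9]
gripper_width: 1.005
```

```bash
cat > w.py <<'E'
import sys; from h import *
img,d,P=cloud('wrist'); np.savez('wrist.npz',img=img,P=P); save(sys.argv[1],img)
s=state(); print(np.round(s['tool_pos'],4),np.round(s['tool_rot'],4),s['gripper_width'],np.round(s['joint_pos'],2),np.round(s['contact_force'],1))
E
python3 w.py w1; python3 -c "
from plant import *;print(camera_params('wrist'))"
```

```text
[ 0.3862 -0.2608  0.2642] [ 0.01    0.0474  0.9988 -0.0024] 0.9995057599802102 [-0.76 -0.37  1.94  0.01  1.56 -2.24] [-0.1 -0.8  0.4]
{'mtx': array([[347.29060254,   0.        , 313.52991037],
       [  0.        , 347.29060254, 194.98394037],
       [  0.        ,   0.        ,   1.        ]]), 'T_tool_cam': array([[ 6.30394994e-04, -9.65552764e-01, -2.60206577e-01,
         6.52285467e-02],
       [ 9.99999792e-01,  5.73700692e-04,  2.93830288e-04,
        -6.95339910e-04],
       [-1.34427954e-04, -2.60206708e-01,  9.65552925e-01,
        -1.42718235e-01],
       [ 0.00000000e+00,  0.00000000e+00,  0.00000000e+00,
         1.00000000e+00]])}
```

View pics/w1.png

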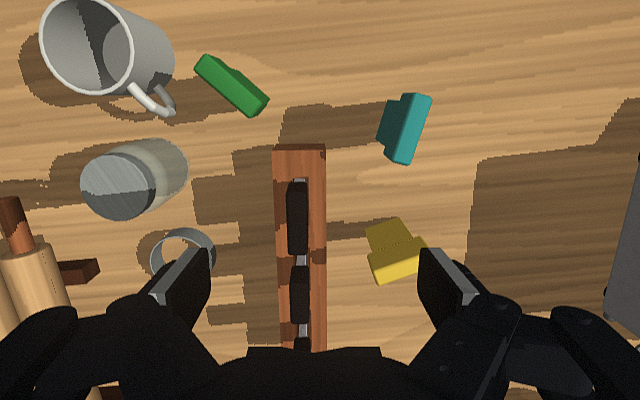

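```bash
cat > m.py <<'E'
from h import *
f=np.load('wrist.npz'); img,P=f['img'].astype(int),f['P']
x,y,z=P[...,0],P[...,1],P[...,2]
def rect(m,l):
    q=P[m][:,:2]*1000; print(l,m.sum(),cv2.minAreaRect(q.astype(np.float32)),np.median(P[m][:,2]))
rect((z>.112)&(z<.128)&(abs(y+.277)<.03)&(abs(x-.425)<.04)&(img.max(-1)<90),'handle')
rect((z>.042)&(z<.056)&(abs(y+.28)<.06)&(x>.3)&(x<.68)&(img[...,0]>img[...,2]+25),'rack')
E
python3 m.py
```

```text
handle 1337 ((424.06866455078125, -280.0284729003906), (17.997989654541016, 59.22812271118164), 85.49846649169922) 0.11963681426141021
rack 6868 ((492.9384765625, -285.6358337402344), (56.151451110839844, 247.80023193359375), 85.41864776611328) 0.04978620550003493
```

>>> {"op": "step_arm", "data": {
  "steps": [
    [-15,-7,0,-0.9],
    [-15,-7,0,0],
    [-6,0,20,0],
    [0,0,25,0],
    [0,0,25,0],
    [0,0,20,0],
    [0,0,5,0],
    [0,0,0,0]
  ]
}}

```text
time: 3.95
tool_pos: [0.4324, -0.276, 0.1818]
tool_rot: [0.018, 0.032, 0.999, -0.009]
contact_force: [0.6, -0.1, 0.0]
gripper_width: 1.0
```

```bash
cat > p.py <<'E'
from h import *
from scipy.spatial.transform import Rotation as R
s=state();q=s['tool_rot'];M=R.from_quat([q[1],q[2],q[3],q[0]]).as_matrix()
p=np.array(s['tool_pos']); print(p.round(4),'z',M[:,2].round(4),'yaw_y',np.degrees(np.arctan2(M[1,1],M[0,1])).round(2),np.round(s['joint_pos'],2),s['gripper_width'],np.round(s['contact_force'],1))
import sys
if len(sys.argv)>3: print('toolshift',(M.T@(np.array(list(map(float,sys.argv[1:4])))-p)*1000).round(1))
E
python3 p.py .4245 -.2795 .086
```

```text
[ 0.4324 -0.276   0.1818] z [ 0.0363 -0.0191 -0.9992] yaw_y 86.26 [-0.72 -0.21  1.95  0.01  1.37 -2.23] 0.9999286957704179 [ 0.6 -0.1  0. ]
toolshift [11.2 -2.4 95.5]
```

>>> {"op": "step_arm", "data": {
  "steps": [
    [0,0,0,0],
    [0,0,0,0],
    [0,0,0,0],
    [0,0,0,0],
    [0,0,0,0],
    [0,0,0,0]
  ]
}}

```text
time: 4.55
tool_pos: [0.435, -0.2773, 0.1886]
tool_rot: [0.022, 0.032, 0.999, -0.012]
contact_force: [0.7, 0.3, 0.4]
gripper_width: 1.001
```

```bash
python3 p.py .4245 -.2795 .22
```

```text
[ 0.435  -0.2773  0.1886] z [ 0.0439 -0.0257 -0.9987] yaw_y 86.33 [-0.72 -0.22  1.94  0.01  1.37 -2.23] 1.0013450650008615 [0.7 0.3 0.4]
toolshift [  8.9  -3.6 -31.8]
```

```bash
cat > j.py <<'E'
from h import *
import sys
for i in range(int(sys.argv[1])):
    s=state(); print(round(s['time'],2),np.round(s['joint_pos'],4),np.round(np.array(s['tool_pos'])*1000,1),np.round(s['joint_efforts'],1),np.round(s['tool_rot'],4))
    grab_frame('wrist')
E
python3 j.py 4
```

```text
4.55 [-0.717  -0.2183  1.9404  0.0097  1.3696 -2.226 ] [ 435.  -277.3  188.6] [  0.  -27.1 -36.7   0.   -0.2  -0. ] [ 0.0223  0.0318  0.9992 -0.0121]
4.6 [-0.717  -0.2183  1.9404  0.0096  1.3695 -2.226 ] [ 435.  -277.3  188.6] [  0.  -27.  -36.4   0.   -0.1   0. ] [ 0.0223  0.0318  0.9992 -0.0122]
4.65 [-0.717  -0.2181  1.9406  0.0097  1.3695 -2.226 ] [ 435.  -277.2  188.4] [  0.  -27.1 -36.7   0.   -0.2   0. ] [ 0.0222  0.0317  0.9992 -0.012 ]
4.7 [-0.717  -0.2181  1.9407  0.0097  1.3695 -2.226 ] [ 434.9 -277.2  188.3] [ -0.  -27.2 -36.7   0.   -0.2   0. ] [ 0.0221  0.0317  0.9992 -0.012 ]
```

>>> {"op": "step_arm", "data": {
  "steps": [
    [0,0,0,0]
  ]
}}

```text
time: 4.85
tool_pos: [0.4348, -0.2771, 0.1881]
tool_rot: [0.022, 0.032, 0.999, -0.012]
contact_force: [0.3, 0.3, 0.8]
gripper_width: 1.002
```

```bash
python3 j.py 5
```

```text
4.85 [-0.717  -0.2179  1.941   0.0096  1.3695 -2.226 ] [ 434.8 -277.1  188.1] [  0.  -27.1 -36.6   0.   -0.2  -0. ] [ 0.022   0.0317  0.9992 -0.0119]
4.9 [-0.717  -0.2179  1.941   0.0097  1.3695 -2.226 ] [ 434.8 -277.1  188. ] [  0.  -27.2 -36.7   0.   -0.2  -0. ] [ 0.0219  0.0318  0.9992 -0.0118]
4.95 [-0.717  -0.2179  1.941   0.0097  1.3695 -2.226 ] [ 434.8 -277.1  188.1] [ -0.  -27.1 -36.6   0.   -0.2  -0. ] [ 0.022   0.0317  0.9992 -0.0118]
5.0 [-0.717  -0.2179  1.9409  0.0097  1.3695 -2.226 ] [ 434.8 -277.1  188.1] [ -0.  -27.1 -36.6   0.   -0.2  -0. ] [ 0.022   0.0317  0.9992 -0.0118]
5.05 [-0.717  -0.2179  1.9409  0.0097  1.3695 -2.226 ] [ 434.8 -277.1  188.1] [ -0.  -27.1 -36.6   0.   -0.2  -0. ] [ 0.022   0.0317  0.9992 -0.0119]
```

>>> {"op": "step_arm", "data": {
  "steps": [
    [0,0,-25,0],
    [0,0,-25,0],
    [0,0,-25,0],
    [0,0,-25,0],
    [0,0,-25,0]
  ]
}}

```text
time: 5.6
tool_pos: [0.4273, -0.2721, 0.3108]
tool_rot: [0.017, 0.032, 0.999, -0.008]
contact_force: [1.1, -0.2, -0.6]
gripper_width: 0.999
```

```bash
cat > set.py <<'E'
from plant import *
for i in range(4): grab_frame('top')
E
python3 set.py; python3 p.py
```

```text
[ 0.4276 -0.2724  0.3102] z [ 0.0352 -0.0181 -0.9992] yaw_y 86.35 [-0.72 -0.3   1.8   0.01  1.6  -2.23] 0.9992433790577571 [-1.2  0.4  0.2]
```

>>> {"op": "step_arm", "data": {
  "steps": [
    [0,0,50,0]
  ]
}}

```text
time: 5.9
tool_pos: [0.4321, -0.2756, 0.2664]
tool_rot: [0.023, 0.032, 0.999, -0.013]
contact_force: [0.8, -0.2, 0.2]
gripper_width: 0.999
```

```bash
python3 set.py; python3 p.py .4245 -.2795 .086
```

```text
[ 0.4282 -0.2723  0.2575] z [ 0.0307 -0.0141 -0.9994] yaw_y 86.35 [-0.72 -0.27  1.87  0.01  1.51 -2.23] 1.0017990726560082 [ 0.1 -0.5  0.6]
toolshift [  8.6  -5.4 171.4]
```

>>> {"op": "step_arm", "data": {
  "steps": [
    [0,0,-50,0],
    [0,0,0,0]
  ]
}}

```text
time: 6.3
tool_pos: [0.4268, -0.2717, 0.3109]
tool_rot: [0.016, 0.032, 0.999, -0.007]
contact_force: [0.3, 0.3, 0.5]
gripper_width: 1.0
```

```bash
python3 set.py; python3 p.py
```

```text
[ 0.4245 -0.2697  0.302 ] z [ 0.021  -0.0057 -0.9998] yaw_y 86.36 [-0.72 -0.29  1.81  0.01  1.6  -2.23] 0.9997307434430062 [ 1.1 -0.6  0.5]
```

>>> {"op": "step_arm", "data": {
  "steps": [
    [0,0,50,0]
  ]
}}

```text
time: 6.6
tool_pos: [0.4289, -0.2729, 0.2598]
tool_rot: [0.017, 0.032, 0.999, -0.007]
contact_force: [1.0, -1.9, 1.0]
gripper_width: 1.005
```

```bash
python3 set.py; python3 p.py
```

```text
[ 0.4249 -0.2694  0.2508] z [ 0.0182 -0.0032 -0.9998] yaw_y 86.35 [-0.72 -0.27  1.88  0.01  1.52 -2.23] 0.9950997886621717 [0.9 0.  0.1]
```

>>> {"op": "step_arm", "data": {
  "steps": [
    [0,0,-50,0],
    [0,0,0,0]
  ]
}}

```text
time: 7.0
tool_pos: [0.4243, -0.2695, 0.3051]
tool_rot: [0.01, 0.032, 0.999, -0.002]
contact_force: [0.5, -0.3, 2.2]
gripper_width: 1.004
```

```bash
python3 set.py; python3 p.py
```

```text
[ 0.4218 -0.2674  0.2959] z [ 0.009   0.0048 -0.9999] yaw_y 86.35 [-0.72 -0.29  1.82  0.01  1.61 -2.23] 0.9974296130640435 [-0.1  0.6  0.6]
```

>>> {"op": "step_arm", "data": {
  "steps": [
    [0,0,50,0]
  ]
}}

```text
time: 7.3
tool_pos: [0.4257, -0.2702, 0.2538]
tool_rot: [0.011, 0.032, 0.999, -0.002]
contact_force: [2.2, -0.6, 1.6]
gripper_width: 1.004
```

```bash
python3 set.py; python3 p.py .4245 -.2795 .086
```

```text
[ 0.4216 -0.2666  0.2448] z [ 0.0063  0.0072 -1.    ] yaw_y 86.35 [-0.72 -0.26  1.88  0.01  1.52 -2.23] 1.0003489788212538 [ 0.6 -0.4  0.6]
toolshift [ -2.8 -13.9 158.8]
```

>>> {"op": "step_arm", "data": {
  "steps": [
    [-3,-14,10,1.1]
  ]
}}

```text
time: 7.6
tool_pos: [0.4253, -0.2813, 0.2388]
tool_rot: [0.005, 0.041, 0.999, 0.002]
contact_force: [0.4, -0.3, 0.7]
gripper_width: 1.003
```

```bash
python3 set.py; python3 p.py
```

```text
[ 0.4244 -0.2812  0.2368] z [ 0.008   0.0059 -1.    ] yaw_y 85.26 [-0.74 -0.24  1.87  0.01  1.5  -2.23] 1.0014101821509147 [-0.3  0.1 -0.5]
```

>>> {"op": "step_arm", "data": {
  "steps": [
    [0,0,50,0]
  ]
}}

```text
time: 7.9
tool_pos: [0.4294, -0.2847, 0.1962]
tool_rot: [0.011, 0.041, 0.999, -0.003]
contact_force: [1.1, -0.9, 0.2]
gripper_width: 1.002
```

```bash
python3 set.py; python3 p.py .4245 -.2795 .086; python3 w.py w2; python3 m.py
```

```text
[ 0.4246 -0.2804  0.1872] z [ 0.007   0.0071 -1.    ] yaw_y 85.27 [-0.74 -0.2   1.93  0.01  1.41 -2.23] 0.9954905557652827 [-0.1 -0.1  0.6]
toolshift [8.000e-01 1.000e-01 1.012e+02]
[ 0.4254 -0.2811  0.1887] [0.0045 0.0412 0.9991 0.0026] 0.9970523022992637 [-0.74 -0.2   1.92  0.01  1.41 -2.23] [-0.7 -0.4 -0.2]
handle 2518 ((424.3092346191406, -280.0958251953125), (17.949718475341797, 59.32485580444336), 85.98762512207031) 0.11978268897023457
rack 10270 ((479.8692321777344, -284.51654052734375), (56.13987731933594, 220.67849731445312), 85.37700653076172) 0.04992877086687758
```

>>> {"op": "step_arm", "data": {
  "steps": [
    [0,0,50,0]
  ]
}}

```text
time: 8.25
tool_pos: [0.4315, -0.2858, 0.1491]
tool_rot: [0.012, 0.041, 0.999, -0.004]
contact_force: [0.6, -0.4, 0.6]
gripper_width: 1.002
```

```bash
python3 set.py; python3 p.py .4243 -.28 .088
```

```text
[ 0.4262 -0.2811  0.1402] z [ 0.0096  0.0046 -0.9999] yaw_y 85.28 [-0.73 -0.15  1.97  0.01  1.32 -2.23] 0.998819715669977 [ 0.4  0.4 -0.3]
toolshift [ 2.4  0.7 52.2]
```

>>> {"op": "step_arm", "data": {
  "steps": [
    [0,0,48,0]
  ]
}}

```text
time: 8.55
tool_pos: [0.4328, -0.2863, 0.1024]
tool_rot: [0.012, 0.041, 0.999, -0.004]
contact_force: [0.9, -1.0, 0.7]
gripper_width: 0.998
```

```bash
python3 set.py; python3 p.py .4243 -.28 .088
```

```text
[ 0.4273 -0.2815  0.0942] z [ 0.0107  0.0037 -0.9999] yaw_y 85.29 [-0.73 -0.1   2.    0.01  1.23 -2.23] 0.9962452845723043 [ 0.1 -0.7  0.1]
toolshift [3.2 1.2 6.2]
```

>>> {"op": "step_arm", "data": {
  "steps": [
    [3,1,7,0]
  ]
}}

```text
time: 8.85
tool_pos: [0.4267, -0.2822, 0.0912]
tool_rot: [0.008, 0.041, 0.999, -0.0]
contact_force: [-0.0, 0.1, 0.8]
gripper_width: 0.999
```

```bash
python3 set.py; python3 p.py .4243 -.28 .087
```

```text
[ 0.4251 -0.2808  0.0886] z [ 0.0124  0.0022 -0.9999] yaw_y 85.28 [-0.74 -0.1   2.01  0.01  1.22 -2.23] 0.9989372280333726 [-0.1 -0.5 -0.1]
toolshift [0.9 0.7 1.6]
```

>>> {"op": "step_arm", "data": {
  "steps": [
    [0,0,0,0],
    [0,0,0,0],
    [0,0,0,0],
    [0,0,0,0],
    [0,0,0,0],
    [0,0,0,0],
    [0,0,0,0],
    [0,0,0,0]
  ],
  "claw": 0
}}

```text
time: 9.85
tool_pos: [0.4261, -0.2814, 0.0907]
tool_rot: [0.007, 0.041, 0.999, 0.001]
contact_force: [0.1, -0.2, 0.4]
gripper_width: 0.201
```

```bash
python3 p.py .4243 -.28 .087;python3 w.py w3
```

```text
[ 0.4261 -0.2814  0.0907] z [ 1.470e-02  7.000e-04 -9.999e-01] yaw_y 85.28 [-0.74 -0.1   2.01  0.01  1.22 -2.23] 0.20116548380394011 [ 0.1 -0.2  0.4]
toolshift [1.9 1.3 3.7]
[ 0.4261 -0.2814  0.0907] [7.300e-03 4.120e-02 9.991e-01 6.000e-04] 0.2021693979831027 [-0.74 -0.1   2.01  0.01  1.22 -2.23] [ 0.2 -0.7  0.3]
```

View pics/w3.png

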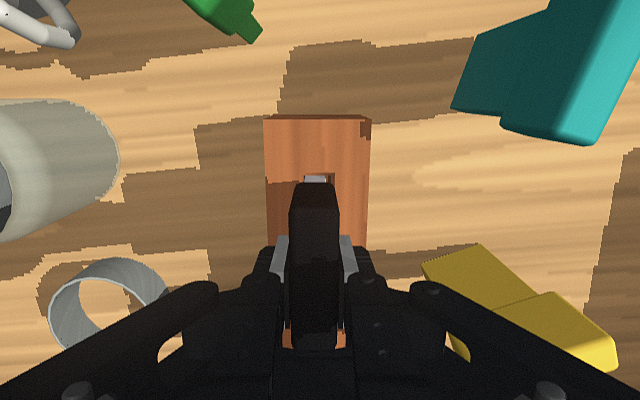

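The wide gauge's handle (316,240) sits squarely between the pads, opening 17 mm. Next is a slow lift out of the pocket.

>>> {"op": "step_arm", "data": {
  "steps": [
    [0,0,-6,0],
    [0,0,-8,0],
    [0,0,-8,0],
    [0,0,-8,0],
    [0,0,-8,0],
    [0,0,-8,0],
    [0,0,-8,0]
  ]
}}

```text
time: 10.6
tool_pos: [0.4244, -0.2808, 0.148]
tool_rot: [0.006, 0.041, 0.999, 0.001]
contact_force: [-0.2, 0.7, -0.0]
gripper_width: 0.2
```

```bash
python3 set.py; python3 p.py
```

```text
[ 0.4244 -0.2808  0.1473] z [ 0.0129  0.0021 -0.9999] yaw_y 85.28 [-0.74 -0.17  1.97  0.01  1.33 -2.23] 0.20171395466521277 [ 0.2  0.2 -1.9]
```

>>> {"op": "step_arm", "data": {
  "steps": [
    [0,0,-50,0]
  ]
}}

```text
time: 10.9
tool_pos: [0.4195, -0.2771, 0.1883]
tool_rot: [-0.001, 0.041, 0.999, 0.007]
contact_force: [0.1, 0.3, -2.2]
gripper_width: 0.199
```

```bash
python3 set.py; python3 p.py
```

```text
[ 0.4243 -0.2815  0.1983] z [ 1.480e-02  3.000e-04 -9.999e-01] yaw_y 85.28 [-0.74 -0.22  1.92  0.01  1.43 -2.23] 0.20327902104459156 [-0.4  1.  -1.1]
```

>>> {"op": "step_arm", "data": {
  "steps": [
    [0,0,-50,0]
  ]
}}

```text
time: 11.2
tool_pos: [0.4194, -0.2776, 0.2368]
tool_rot: [-0.0, 0.041, 0.999, 0.007]
contact_force: [0.0, -0.0, -1.7]
gripper_width: 0.2
```

```bash
python3 set.py; python3 p.py
```

```text
[ 0.4239 -0.2817  0.2473] z [ 1.570e-02 -6.000e-04 -9.999e-01] yaw_y 85.28 [-0.74 -0.25  1.87  0.01  1.51 -2.23] 0.19988440207305275 [-0.4  0.2 -1.4]
```

>>> {"op": "step_arm", "data": {
  "steps": [
    [0,0,-50,0]
  ]
}}

```text
time: 11.5
tool_pos: [0.419, -0.278, 0.2849]
tool_rot: [-0.001, 0.041, 0.999, 0.007]
contact_force: [0.6, -0.7, -2.0]
gripper_width: 0.204
```

```bash
python3 set.py; python3 p.py .5215 .2385 .3
python3 - <<'E'
from h import *
img,d,P=cloud('scene'); np.savez('scene2.npz',img=img,P=P); save('sc2',cv2.resize(img[40:300,180:480],None,fx=2.3,fy=2.3))
E
```

```text
[ 0.4233 -0.2819  0.2967] z [ 1.610e-02 -9.000e-04 -9.999e-01] yaw_y 85.28 [-0.74 -0.27  1.8   0.01  1.6  -2.23] 0.200290564268781 [-0.5  0.8 -1.4]
toolshift [-55.1 526.7  -2.2]
```

View pics/sc2.png

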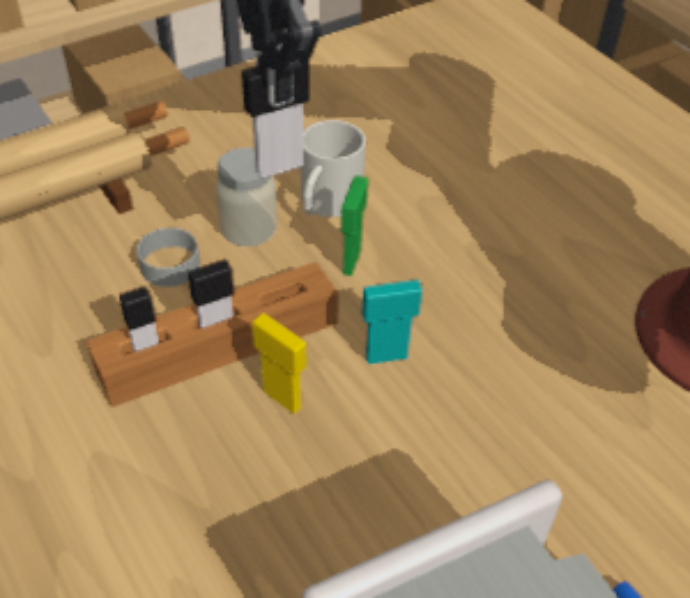

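Gauge out and upright, the other two still in the rack. Now I'll carry it over while turning.

>>> {"op": "step_arm", "data": {
  "steps": [
    [-5,48,0,8.25],
    [2,48,0,8.25],
    [9,47,0,8.25],
    [15,45,0,8.25]
  ]
}}

```text
time: 12.15
tool_pos: [0.4523, -0.1077, 0.2863]
tool_rot: [-0.0, 0.31, 0.951, 0.004]
contact_force: [-0.3, -0.8, -0.8]
gripper_width: 0.2
```

```bash
python3 set.py; python3 p.py .5215 .2385 .3
```

```text
[ 0.4526 -0.1085  0.2869] z [ 0.0024  0.0061 -1.    ] yaw_y 54.45 [-0.4  -0.37  1.9   0.01  1.61 -1.35] 0.19938282152000766 [ 0.2  0.  -2. ]
toolshift [145.7 322.5 -10.8]
```

>>> {"op": "step_arm", "data": {
  "steps": [
    [18,40,-3,7.5],
    [23,38,-3,7.5],
    [28,34,-3,7.5],
    [32,30,-3,7.5]
  ]
}}

```text
time: 12.75
tool_pos: [0.4866, 0.053, 0.2941]
tool_rot: [-0.003, 0.546, 0.838, 0.0]
contact_force: [0.6, -0.7, -0.8]
gripper_width: 0.199
```

```bash
python3 set.py; python3 p.py .5215 .2385 .3
```

```text
[0.4864 0.0525 0.2941] z [-0.0053  0.0037 -1.    ] yaw_y 24.3 [-0.05 -0.31  1.84  0.    1.62 -0.47] 0.20179887999274654 [ 0.2  0.2 -2.1]
toolshift [155.2 108.5  -5.4]
```

>>> {"op": "step_arm", "data": {
  "steps": [
    [38,27,-2,7.4],
    [42,22,-2,7.4],
    [44,16,-2,7.4],
    [46,10,-2,7.4]
  ]
}}

```text
time: 13.35
tool_pos: [0.5263, 0.2279, 0.2995]
tool_rot: [-0.002, 0.751, 0.66, -0.003]
contact_force: [0.8, 0.1, -0.4]
gripper_width: 0.198
```

```bash
python3 set.py; python3 p.py .5215 .2385 .26; python3 w.py w4
```

```text
[0.5258 0.2275 0.299 ] z [-0.0084 -0.0023 -1.    ] yaw_y -6.89 [ 0.28 -0.1   1.65  0.    1.6   0.4 ] 0.19794623970915642 [-0.6 -0.5 -0.5]
toolshift [10.5 -5.3 39.1]
[0.5258 0.227  0.2993] [-0.0018  0.7487  0.6628 -0.0037] 0.20158609115329196 [ 0.28 -0.1   1.65  0.    1.6   0.4 ] [-0.5  0.5 -1.2]
```

View pics/w4.png

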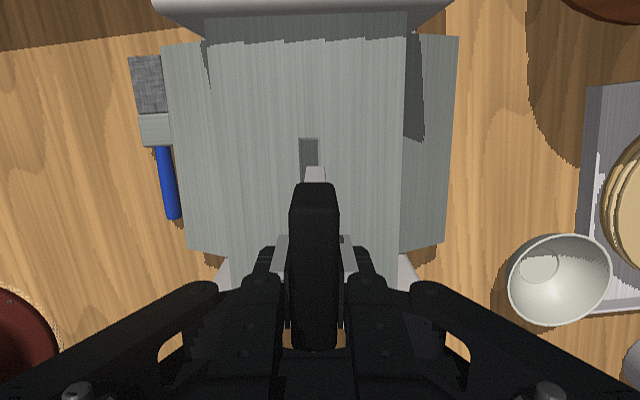

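Wrist view: gauge held straight, the slot visible ahead of the blade at cols 300–319, rows 138–180. I'll measure it.

```bash
cat > sl.py <<'E'
from h import *
from scipy.spatial.transform import Rotation as R
import sys
f=np.load('wrist.npz'); img=f['img'].astype(np.float32).mean(-1); P=f['P']
s=state();q=s['tool_rot'];M=R.from_quat([q[1],q[2],q[3],q[0]]).as_matrix();T=np.eye(4);T[:3,:3]=M;T[:3,3]=s['tool_pos']
c=camera_params('wrist');K=np.array(c['mtx']);E=T@np.array(c['T_tool_cam']);Ei=np.linalg.inv(E)
# rectified guard plane patch in world, 0.25mm px: x .48-.56, y .19-.29
xs=np.arange(.48,.56,.00025); ys=np.arange(.19,.29,.00025); X,Y=np.meshgrid(xs,ys)
p=np.stack([X,Y,np.full_like(X,.15),np.ones_like(X)],-1)@Ei.T
u=(p[...,0]/p[...,2]*K[0,0]+K[0,2]).astype(np.float32);v=(p[...,1]/p[...,2]*K[1,1]+K[1,2]).astype(np.float32)
I=cv2.remap(np.load('wrist.npz')['img'],u,v,cv2.INTER_LINEAR); save(sys.argv[1],cv2.resize(I[::-1],None,fx=1.4,fy=1.4))
np.savez('rect.npz',I=I)
g=cv2.GaussianBlur(I.astype(np.float32).mean(-1),(5,5),0)
for yy in np.arange(.225,.275,.004):
    r=g[int((yy-.19)/.00025)]; i0,i1=int(.03/.00025),int(.052/.00025); d=np.diff(r)
    a=i0+d[i0:i1].argmin(); b=i0+d[i0:i1].argmax(); print(round(yy,3),'edges',xs[a].round(4),xs[b].round(4),'mid',((xs[a]+xs[b])/2).round(4),d[a].round(1),d[b].round(1))
Gz=P[...,2][(abs(P[...,0]-.52)<.03)&(abs(P[...,1]-.28)<.02)]; print('guard z',np.nanmedian(Gz))
for xx in (.521,.523,.525,.527):
    col=g[:,int((xx-.48)/.00025)]; d=np.diff(col); k=int(.055/.00025); print('far end y at',xx,ys[k+d[k:].argmax()].round(4),d[k:].max().round(1))
E
python3 sl.py r4
```

```text
0.225 edges 0.512 0.5162 mid 0.5141 -8.7 5.0
0.229 edges 0.513 0.5175 mid 0.5152 -15.8 13.8
0.233 edges 0.5135 0.518 mid 0.5157 -14.7 15.5
0.237 edges 0.514 0.5192 mid 0.5166 -10.0 23.6
0.241 edges 0.514 0.5302 mid 0.5221 -10.5 9.8
0.245 edges 0.5145 0.5305 mid 0.5225 -12.5 13.4
0.249 edges 0.515 0.531 mid 0.523 -15.4 14.2
0.253 edges 0.5155 0.5315 mid 0.5235 -13.9 10.3
0.257 edges 0.516 0.5317 mid 0.5239 -11.9 9.1
0.261 edges 0.5157 0.519 mid 0.5174 -10.0 2.9
0.265 edges 0.522 0.5237 mid 0.5229 -2.5 2.2
0.269 edges 0.5225 0.5175 mid 0.52 -2.5 1.9
0.273 edges 0.523 0.524 mid 0.5235 -2.7 1.9
guard z 0.15002470692931996
far end y at 0.521 0.2633 7.5
far end y at 0.523 0.263 5.8
far end y at 0.525 0.2628 5.7
far end y at 0.527 0.2625 5.2
```

View pics/r4.png

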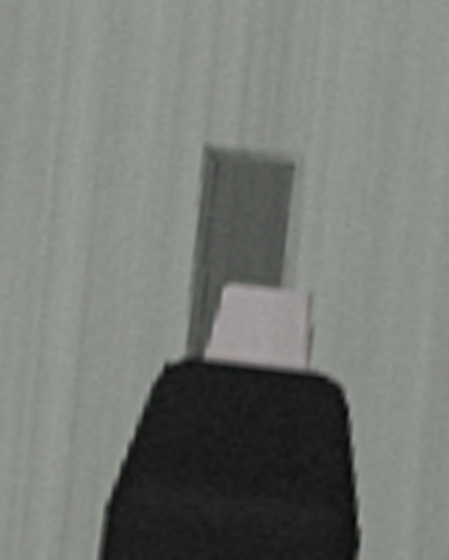

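```bash
python3 p.py .5216 .2357 .299
```

```text
[0.5258 0.227  0.2993] z [-0.0079 -0.0021 -1.    ] yaw_y -6.96 [ 0.28 -0.1   1.65  0.    1.6   0.4 ] 0.20158609115329196 [-0.5  0.5 -1.2]
toolshift [ 8.2 -5.2  0.3]
```

>>> {"op": "step_arm", "data": {
  "steps": [
    [8,-5,0,-0.9]
  ]
}}

```text
time: 13.7
tool_pos: [0.5223, 0.2332, 0.2991]
tool_rot: [-0.002, 0.744, 0.668, -0.004]
contact_force: [0.6, 0.4, -2.0]
gripper_width: 0.202
```

```bash
python3 set.py; python3 p.py .5216 .2357 .255
```

```text
[0.5217 0.2347 0.2994] z [-0.0077 -0.0021 -1.    ] yaw_y -6.11 [ 0.29 -0.1   1.65  0.    1.6   0.4 ] 0.20301079348709725 [-0.2  0.2 -1.1]
toolshift [ 1.1  0.1 44.4]
```

>>> {"op": "step_arm", "data": {
  "steps": [
    [0,0,36,0],
    [0,0,0,0]
  ]
}}

```text
time: 14.1
tool_pos: [0.5217, 0.2336, 0.2637]
tool_rot: [-0.001, 0.744, 0.668, -0.003]
contact_force: [0.1, -0.5, -2.8]
gripper_width: 0.199
```

```bash
python3 set.py; python3 p.py .5216 .2357 .245
```

```text
[0.5254 0.2351 0.2721] z [ 0.0074  0.0022 -1.    ] yaw_y -6.14 [ 0.29 -0.09  1.69 -0.    1.54  0.4 ] 0.20222190772907364 [ 0.2 -0.5 -1.6]
toolshift [ 0.1 -4.  27. ]
```

>>> {"op": "step_arm", "data": {
  "steps": [
    [0,0,-18,0],
    [0,0,0,0]
  ]
}}

```text
time: 14.5
tool_pos: [0.5264, 0.2353, 0.294]
tool_rot: [0.003, 0.744, 0.668, 0.006]
contact_force: [0.4, 0.1, 0.5]
gripper_width: 0.197
```

```bash
python3 set.py; python3 p.py .5216 .2357 .245
```

```text
[0.5244 0.2348 0.2886] z [ 0.0038  0.0011 -1.    ] yaw_y -6.14 [ 0.29 -0.1   1.67 -0.    1.57  0.4 ] 0.19937778046174695 [-0.7  0.3 -3. ]
toolshift [ 0.5 -3.  43.6]
```

>>> {"op": "step_arm", "data": {
  "steps": [
    [1,-3,20,0]
  ]
}}

```text
time: 14.8
tool_pos: [0.5231, 0.2364, 0.2712]
tool_rot: [0.002, 0.744, 0.668, 0.004]
contact_force: [-0.7, -0.5, -0.4]
gripper_width: 0.198
```

```bash
python3 set.py; python3 p.py .5216 .2357 .245
```

```text
[0.521  0.2359 0.2675] z [ 1.6e-03  4.0e-04 -1.0e+00] yaw_y -6.14 [ 0.3  -0.09  1.7  -0.    1.54  0.4 ] 0.20047063877399474 [ 0.2 -0.2 -1.1]
toolshift [-0.2  0.6 22.5]
```

>>> {"op": "step_arm", "data": {
  "steps": [
    [0,0,18,0]
  ]
}}

```text
time: 15.1
tool_pos: [0.523, 0.2365, 0.2529]
tool_rot: [0.002, 0.744, 0.668, 0.004]
contact_force: [0.2, 0.6, -0.5]
gripper_width: 0.201
```

```bash
python3 set.py; python3 p.py .5216 .2357 .245; python3 w.py w5; python3 sl.py r5
python3 - <<'E'
import cv2,numpy as np
a=cv2.imread('pics/w5.png')[60:300,240:400]; a=cv2.resize(a,None,fx=2.4,fy=2.4,interpolation=cv2.INTER_CUBIC)
b=cv2.imread('pics/r5.png'); b=b[:576]; h=max(a.shape[0],b.shape[0]); c=np.zeros((h,a.shape[1]+b.shape[1],3),np.uint8); c[:a.shape[0],:a.shape[1]]=a; c[:b.shape[0],a.shape[1]:]=b
cv2.imwrite('pics/c5.png',c)
E
```

```text
[0.5206 0.2358 0.2484] z [-2.e-04 -2.e-04 -1.e+00] yaw_y -6.14 [ 0.3  -0.08  1.72 -0.    1.51  0.4 ] 0.20317314654993135 [-0.1 -0.8 -0.4]
toolshift [0.  1.  3.4]
[0.521  0.2359 0.2493] [3.000e-04 7.439e-01 6.682e-01 5.000e-04] 0.20191427868869075 [ 0.3  -0.08  1.72 -0.    1.51  0.4 ] [ 0.1  1.1 -0.5]
0.225 edges 0.5205 0.5232 mid 0.5219 -1.3 1.5
0.229 edges 0.5252 0.526 mid 0.5256 -2.0 1.5
0.233 edges 0.5227 0.5167 mid 0.5197 -1.8 1.5
0.237 edges 0.5195 0.5217 mid 0.5206 -1.3 1.5
0.241 edges 0.5235 0.51 mid 0.5167 -1.8 1.4
0.245 edges 0.51 0.5282 mid 0.5191 -10.6 3.9
0.249 edges 0.5307 0.5315 mid 0.5311 -24.2 19.1
0.253 edges 0.531 0.5317 mid 0.5314 -18.2 13.7
0.257 edges 0.516 0.518 mid 0.517 -14.5 12.6
0.261 edges 0.5165 0.5192 mid 0.5179 -18.7 3.5
0.265 edges 0.5167 0.5177 mid 0.5172 -4.6 2.8
0.269 edges 0.5167 0.518 mid 0.5174 -2.6 1.8
0.273 edges 0.5235 0.5247 mid 0.5241 -2.7 1.9
guard z 0.1503922334479036
far end y at 0.521 0.2455 22.3
far end y at 0.523 0.2453 22.2
far end y at 0.525 0.245 21.6
far end y at 0.527 0.245 20.8
```

View pics/c5.png

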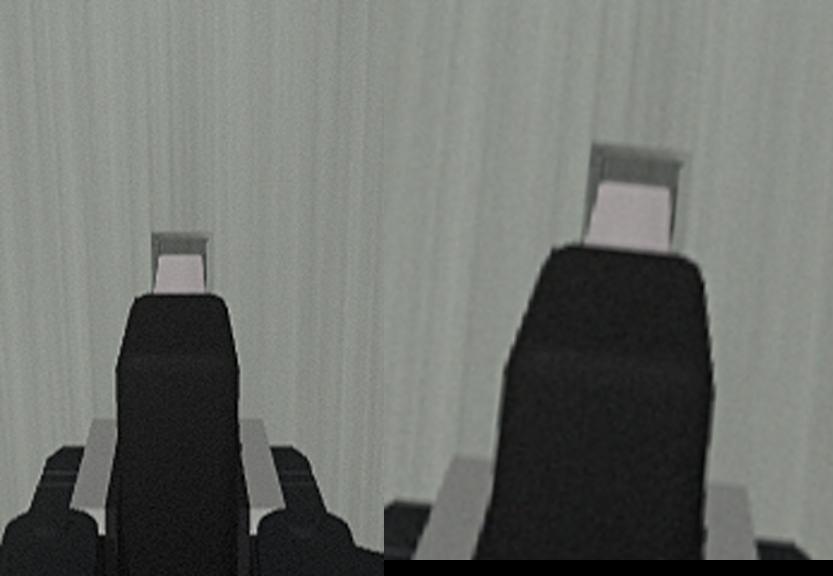

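The blade tip mid (col 315.0) lines up with the slot mid (315.2), with about 2 mm end gap as intended. I'll lower in small settled steps.

>>> {"op": "step_arm", "data": {
  "steps": [
    [0,0,10,0]
  ]
}}

```text
time: 15.45
tool_pos: [0.5222, 0.2363, 0.2413]
tool_rot: [0.001, 0.744, 0.668, 0.002]
contact_force: [-0.4, 0.3, -1.3]
gripper_width: 0.201
```

```bash
python3 set.py; python3 p.py .521 .2359 .173
```

```text
[0.5208 0.2358 0.2387] z [ 3.e-04 -1.e-04 -1.e+00] yaw_y -6.14 [ 0.3  -0.08  1.73 -0.    1.49  0.4 ] 0.2005067515901802 [ 0.2 -0.8 -1. ]
toolshift [ 0.1  0.2 65.7]
```

>>> {"op": "step_arm", "data": {
  "steps": [
    [0,0,7,0]
  ]
}}

```text
time: 15.75
tool_pos: [0.5216, 0.2361, 0.233]
tool_rot: [0.001, 0.744, 0.668, 0.001]
contact_force: [-0.9, 1.1, -1.2]
gripper_width: 0.2
```

```bash
python3 set.py; python3 p.py .521 .2359 .173
```

```text
[0.5206 0.2357 0.2314] z [-2.e-04 -2.e-04 -1.e+00] yaw_y -6.14 [ 0.3  -0.07  1.74 -0.    1.48  0.4 ] 0.2012947086448815 [ 0.2  0.7 -1. ]
toolshift [ 0.2  0.3 58.4]
```

>>> {"op": "step_arm", "data": {
  "steps": [
    [0,0,7,0]
  ]
}}

```text
time: 16.05
tool_pos: [0.5213, 0.236, 0.2256]
tool_rot: [0.001, 0.744, 0.668, 0.001]
contact_force: [1.3, 0.4, -0.9]
gripper_width: 0.204
```

```bash
python3 set.py; python3 p.py .521 .2359 .173; python3 w.py w6; python3 -c "
import cv2;a=cv2.imread('pics/w6.png')[60:300,240:400];cv2.imwrite('pics/c6.png',cv2.resize(a,None,fx=2.4,fy=2.4,interpolation=cv2.INTER_CUBIC))"
```

```text
[0.5207 0.2356 0.224 ] z [-3.e-04 -5.e-04 -1.e+00] yaw_y -6.14 [ 0.29 -0.07  1.75 -0.    1.46  0.4 ] 0.19830103526889087 [ 0.8 -0.1 -1.3]
toolshift [ 0.3  0.3 51. ]
[0.5207 0.2356 0.2242] [ 1.000e-04  7.440e-01  6.682e-01 -3.000e-04] 0.20096622513623183 [ 0.29 -0.07  1.75 -0.    1.47  0.4 ] [ 1.   0.  -1.9]
```

View pics/c6.png

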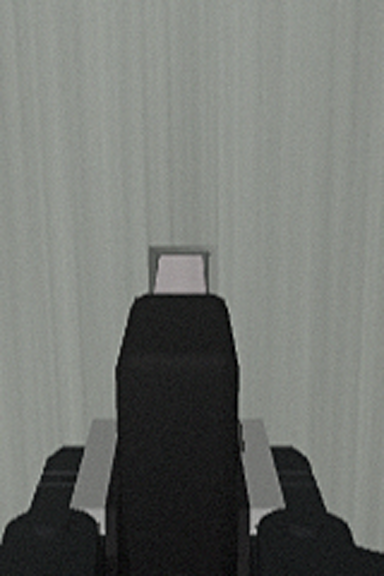

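The blade tip is at the slot mouth or inside it, with free gaps all round ((157–207) within (150–215)) and no force. I'll carry on down.

>>> {"op": "step_arm", "data": {
  "steps": [
    [0,0,7,0]
  ]
}}

```text
time: 16.4
tool_pos: [0.5212, 0.2359, 0.2183]
tool_rot: [0.0, 0.744, 0.668, 0.001]
contact_force: [-0.4, 0.9, -1.3]
gripper_width: 0.199
```

```bash
python3 set.py; python3 p.py .5208 .2358 .173
```

```text
[0.5207 0.2355 0.2168] z [-3.e-04 -8.e-04 -1.e+00] yaw_y -6.14 [ 0.29 -0.06  1.75 -0.    1.45  0.4 ] 0.20175028666995803 [ 1.3 -0.6 -2.1]
toolshift [ 0.3  0.1 43.8]
```

>>> {"op": "step_arm", "data": {
  "steps": [
    [0,0,7,0]
  ]
}}

```text
time: 16.7
tool_pos: [0.5211, 0.2358, 0.2108]
tool_rot: [0.0, 0.744, 0.668, 0.0]
contact_force: [1.2, 0.8, -0.9]
gripper_width: 0.196
```

```bash
python3 set.py; python3 p.py .5208 .2358 .173
```

```text
[0.5207 0.2354 0.2093] z [-4.0e-04 -1.1e-03 -1.0e+00] yaw_y -6.14 [ 0.29 -0.06  1.76 -0.    1.44  0.4 ] 0.19956174428926168 [ 2.4 -0.3 -2.4]
toolshift [ 0.5  0.  36.3]
```

>>> {"op": "step_arm", "data": {
  "steps": [
    [0,0,7,0]
  ]
}}

```text
time: 17.0
tool_pos: [0.521, 0.2356, 0.2032]
tool_rot: [0.0, 0.744, 0.668, -0.0]
contact_force: [-0.4, 0.2, -0.2]
gripper_width: 0.204
```

```bash
python3 set.py; python3 p.py .5208 .2358 .173
```

```text
[0.5208 0.2352 0.2018] z [-5.0e-04 -1.5e-03 -1.0e+00] yaw_y -6.14 [ 0.29 -0.05  1.77 -0.    1.43  0.4 ] 0.19940718625908246 [ 2.7  0.1 -3. ]
toolshift [ 0.6 -0.  28.8]
```

>>> {"op": "step_arm", "data": {
  "steps": [
    [0.5,0.5,7,0]
  ]
}}

```text
time: 17.3
tool_pos: [0.5215, 0.2359, 0.1957]
tool_rot: [0.0, 0.744, 0.668, -0.0]
contact_force: [0.1, -0.4, -1.7]
gripper_width: 0.202
```

```bash
python3 set.py; python3 p.py .5208 .2358 .173
```

```text
[0.5211 0.2356 0.1943] z [-0.0014 -0.0018 -1.    ] yaw_y -6.14 [ 0.3  -0.05  1.77 -0.    1.42  0.4 ] 0.19615183115823268 [ 2.   0.4 -2.3]
toolshift [ 0.2 -0.3 21.3]
```

>>> {"op": "step_arm", "data": {
  "steps": [
    [0.5,0.3,7,0]
  ]
}}

```text
time: 17.6
tool_pos: [0.5216, 0.2363, 0.1881]
tool_rot: [0.0, 0.744, 0.668, -0.001]
contact_force: [-0.2, 0.4, -0.7]
gripper_width: 0.198
```

```bash
python3 set.py; python3 p.py .5208 .2358 .173
```

```text
[0.5212 0.2359 0.1867] z [-0.0022 -0.0022 -1.    ] yaw_y -6.14 [ 0.3  -0.04  1.78 -0.    1.4   0.4 ] 0.20068828688192414 [ 1.4 -0.  -1.9]
toolshift [-0.1 -0.3 13.7]
```

>>> {"op": "step_arm", "data": {
  "steps": [
    [0,0,7,0]
  ]
}}

```text
time: 17.9
tool_pos: [0.5215, 0.2362, 0.1806]
tool_rot: [0.0, 0.744, 0.668, -0.001]
contact_force: [0.4, -0.3, -0.8]
gripper_width: 0.201
```

```bash
python3 set.py; python3 p.py .5208 .2358 .173
```

```text
[0.5212 0.2358 0.1793] z [-0.0021 -0.0024 -1.    ] yaw_y -6.14 [ 0.3  -0.03  1.79 -0.    1.39  0.4 ] 0.1992786004639967 [ 3.  -0.2 -2.9]
toolshift [-0.  -0.4  6.3]
```

>>> {"op": "step_arm", "data": {
  "steps": [
    [0,0.4,5,0]
  ]
}}

```text
time: 18.2
tool_pos: [0.5216, 0.2359, 0.1749]
tool_rot: [0.0, 0.744, 0.668, -0.001]
contact_force: [-0.4, 0.2, -0.7]
gripper_width: 0.201
```

```bash
python3 set.py; python3 set.py; python3 p.py; python3 w.py w7
python3 - <<'E'
from h import *
f=np.load('wrist.npz'); img,P=f['img'],f['P']
m=(img.max(-1)<80)&(abs(P[...,0]-.522)<.015)&(abs(P[...,1]-.24)<.04)&(P[...,2]<.23)
q=P[m]; print('handle top z',np.nanpercentile(q[:,2],[50,90,97]), m.sum())
img,d,P=cloud('scene'); save('sc7',cv2.resize(img[180:390,280:560],None,fx=2.7,fy=2.7))
E
```

```text
[0.5213 0.2357 0.1743] z [-0.0028 -0.0025 -1.    ] yaw_y -6.14 [ 0.3  -0.03  1.79 -0.    1.38  0.4 ] 0.20300017325109307 [ 0.6 -1.6 -1.1]
[0.5214 0.2357 0.1743] [ 0.      0.744   0.6682 -0.0018] 0.1999564385598166 [ 0.3  -0.03  1.79 -0.    1.38  0.4 ] [ 0.  -0.4 -1.2]
handle top z [0.20362091 0.21916881 0.2257559 ] 10210
```

View pics/sc7.png

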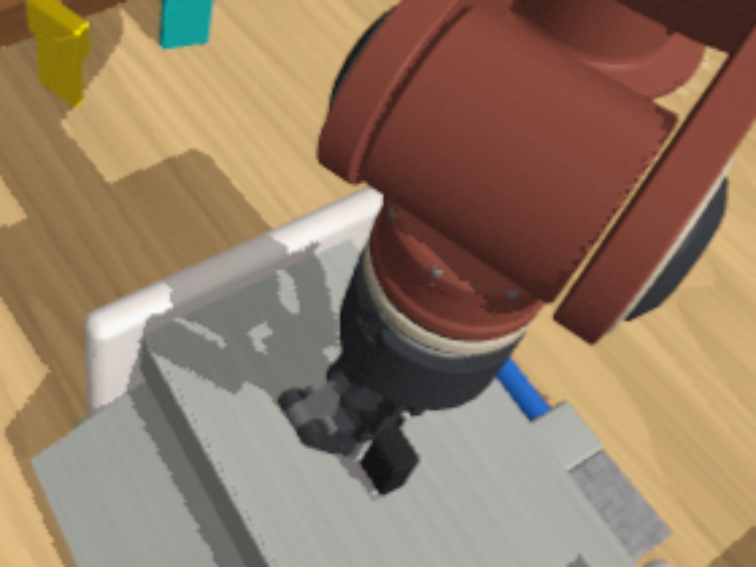

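The blade is through the slot, the handle stays clear above the guard (its top at z≈0.204, so its underside is about 13 mm up), and forces are near zero.

```bash
python3 -c "
from plant import *; s=state(); print(s['time'],s['joint_vel'],s['gripper_width']); print(job_done())"
```

```text
18.7 [-1.58764654e-04  1.02811635e-04  1.57092098e-03  3.45719733e-04
  1.27269134e-03 -3.18617641e-05] 0.20097112489116642
the job is handed in; nothing more can be done
None
```

I took the widest gauge out of the rack and lowered its blade through the guard slot. I handed the job in at 18.7 s, still holding it.

**Last checks:**
- **Depth:** the handle top measured about 0.204 m. That puts the handle underside about 13 mm above the guard, with about 50 of the 70 mm blade below it.
- **Stillness and force:** joint speeds were near zero and contact force was about 1 N. The grip held at 0.20, which matches the 18 mm handle.
- **Upright:** the tool is within about 0.2° of vertical. The gauge may lean up to about 1° along the slot, because the tool was tilted slightly when I gripped it. I did not measure that lean separately.
- **Other things:** after the lift, the other two gauges were still in the rack, with the ring cutter and jar beside it. I did not look at the rack again after that; the last scene picture shows the brush in front of the sheeter.

**Disagreements:** the cameras differed by 1–2 mm on the slot position, so I aligned the blade with the slot directly in the wrist picture. Runs of quick moves also tilted the tool by up to about 3°. I undid that before the grasp and before the insertion, and made the close moves in small steps.

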